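# Hold the dropper ready over the open bottle

## Task

Lift the glass dropper out of its stand, carry it over the row of tall spray bottles, and stop with its glass tip hovering about a centimetre above the middle of the mouth of the one uncapped bottle in the wooden case. Keep the dropper upright and never let it touch that bottle; leave everything else standing where it is. Finish while still holding the dropper there, motionless: do not put it down or let go.

Things in the scene. Friction and masses are not known exactly. Their poses are not given: they have to be found in the camera images.
- dropper: Glass dropper, 35 g or so, standing upright in its stand. Origin: centre of the underside of its brushed aluminium collar, z up along the dropper. Collar: rigid round cylinder, diameter 24 mm, from 0 to 26 mm above the origin: grip it here. On top of it a black bulb, diameter 16 mm, up to 52 mm above the origin. Below the collar a straight glass tube, diameter 7 mm, narrowing over its last 15 mm to a tip 85 mm below the origin.
- dropper_tip (a point): The lower end of the dropper's glass tube, on its axis, 85 mm below the dropper's origin.
- stand: Fixed steel dropper stand. Origin: centre of its underside on the table. Round foot, diameter 68 mm, 7 mm high; on it an upright tube, outer diameter 18 mm, bore 13 mm, its rim 95 mm above the table. The dropper's glass hangs loosely in the bore and its collar rests on the rim, so it lifts straight up and out after 85 mm. The stand may be to the robot's left or right.
- tray: Fixed shallow wooden tray, 170 x 56 mm, 30 mm high, x along its length, origin at the centre of its underside. It holds the row of three spray bottles side by side along x, at -55, 0 and 55 mm, and lies between the stand and the case.
- open_bottle: The one uncapped bottle: loose amber glass bottle, 60 g or so, body diameter 38 mm, 70 mm tall, open round neck of 26 mm outer and 20 mm inner diameter. Origin: centre of its underside, z up. It stands in one of the six compartments of the wooden case, 5 mm above the table, with a couple of mm of play; which compartment varies.
- mouth (a point): Centre of the uncapped bottle's mouth, level with the rim of its neck, 70 mm above the bottle's underside (75 mm above the table).
- case: Fixed open wooden case, 103 x 152 mm (x, y), 45 mm high, walls 5 mm, 2 compartments along x and 3 along y. Origin: centre of its underside. Its lid is folded back on the -x side, sloping up to about 125 mm above the table and reaching about 150 mm from the origin. It may be to the robot's left or right, on the other side of the tray from the stand.
- vial1: Capped amber bottle in another compartment of the case: diameter 38 mm, 82 mm tall with its white cap. Origin: centre of its underside.
- vial2: Capped amber bottle in another compartment of the case: diameter 38 mm, 82 mm tall with its white cap. Origin: centre of its underside.
- vial3: Capped amber bottle in another compartment of the case: diameter 38 mm, 82 mm tall with its white cap. Origin: centre of its underside.
- vial4: Capped amber bottle in another compartment of the case: diameter 38 mm, 82 mm tall with its white cap. Origin: centre of its underside.
- vial5: Capped amber bottle in another compartment of the case: diameter 38 mm, 82 mm tall with its white cap. Origin: centre of its underside.
- spray0: Tall dark blue spray bottle with a white top, standing in the tray: diameter 41 mm, 140 mm tall, its top 145 mm above the table. Origin: centre of its underside.
- spray1: Tall dark blue spray bottle with a white top, standing in the tray: diameter 41 mm, 140 mm tall, its top 145 mm above the table. Origin: centre of its underside.
- spray2: Tall dark blue spray bottle with a white top, standing in the tray: diameter 41 mm, 140 mm tall, its top 145 mm above the table. Origin: centre of its underside.
- lotion: Bystander: white plastic bottle, diameter 60 mm, 150 mm tall. Origin: centre of its underside.
- cup: Bystander: white ceramic cup, diameter 72 mm, 60 mm tall. Origin: centre of its underside.
- loose_cap: Bystander: loose white bottle cap, diameter 29 mm, 22 mm high, on the table. Origin: centre of its underside.
- spoon: Bystander: wooden spoon lying on the table beyond the work. Origin: centre of its underside.
There are look-alikes about, which are no part of the job. What is shaped like the open_bottle but green or yellow is not meant.

How it is judged:
On the way, in this order (a step that is already met when the one before it is completed fails the run):
1. the dropper is lifted clear out of its stand (z of dropper_tip in the frame of stand above 0.098 m), for 0.1 s.
2. the dropper passes over the row of spray bottles, its tip higher than their tops (z of dropper_tip in the frame of tray above 0.145 m and y of dropper_tip in the frame of tray between -0.05 and 0.05 m and x of dropper_tip in the frame of tray between -0.11 and 0.11 m), for 0.04 s.
At the end, for the whole second after the job is handed in: The dropper, held in the fingers and at rest, is upright within 0.17 rad, its tip within 8 mm of the mouth's centre line and 3 to 20 mm above the rim, touching neither the case, its bottles nor the stand; the uncapped bottle still stands upright in its place (within 12 mm) (horizontal distance between dropper_tip and mouth below 0.008 m and z of dropper_tip in the frame of open_bottle between 0.073 and 0.09 m and angle between dropper's own z axis and vertical below 0.17 rad and linear speed of dropper below 0.02 m/s and contact force between the fingers and dropper above 1 N and contact force between dropper and open_bottle below 0.05 N and contact force between dropper and vial1 below 0.05 N and contact force between dropper and vial2 below 0.05 N and contact force between dropper and vial3 below 0.05 N and contact force between dropper and vial4 below 0.05 N and contact force between dropper and vial5 below 0.05 N and contact force between dropper and case below 0.05 N and contact force between dropper and stand below 0.05 N and distance of open_bottle from where it was at the start of the episode below 0.012 m and angle between open_bottle's own z axis and vertical below 0.1 rad); the arm keeps its last pose, push and grip.
It fails at once if a spray bottle is knocked (shifted more than 20 mm or tipped more than 0.25 rad) (distance of any of spray0, spray1, spray2 from where it was at the start of the episode above 0.02 m or angle between any of spray0, spray1, spray2's own z axis and vertical above 0.25 rad).
It fails at once if a bottle in the case is knocked (shifted more than 12 mm or tipped more than 0.25 rad) (distance of any of open_bottle, vial1, vial2, vial3, vial4, vial5 from where it was at the start of the episode above 0.012 m or angle between any of open_bottle, vial1, vial2, vial3, vial4, vial5's own z axis and vertical above 0.25 rad).
It fails at once if the lotion bottle, cup, cap or spoon is moved more than 20 mm (distance of any of lotion, cup, loose_cap, spoon from where it was at the start of the episode above 0.02 m).
It fails at once if the dropper presses on the uncapped bottle with more than 1 N (contact force between dropper and open_bottle above 1 N).
It also fails if it takes over 48 s, if anything falls off the work surface, if the arm or the gripper's body presses on something with over 40 N, if the wrist force passes 120 N, or if a joint passes its speed limit or range.

## Robot

A 6-joint arm with a two-finger parallel gripper is mounted at the origin on the work surface. World frame = base frame: x ahead of the robot, y to its left, z up, the work surface at z = 0. Lengths are in m, angles in rad, forces in N, time in s.
With the tool pointing down it reaches from about 0.35 to 0.85 m from the base axis. Payload 8.1 kg.
Tool frame: the origin (TCP) lies midway between the tips of the shut fingers; the grasp point (between the pads) lies 19 mm behind it (robot.grip_point_offset is the distance from the TCP to the grasp point, in m); z points along the fingers, y is the line along which they close (so a half turn about z gives the same grasp; the last joint's range is limited). The gripper opens to 93 mm and grips with 3 to 60 N. Pads are 15 mm wide; open, the fingers measure 128 mm over their backs; the gripper's body (75 mm by 188 mm) begins 65 mm behind the grasp point.
Start: joints at [1.052, 0.13, 1.488, -0, 1.523, -0.085], TCP at [0.252, 0.544, 0.191] pointing down, gripper open.
Joint ranges: [-2.96, 2.96], [-0.89, 2.26], [0.02, 2.5], [-1.34, 4.48], [0, 2.73], [-2.66, 2.66]. Speed limits (rad/s): [2.39, 2.39, 2.79, 3.14, 3.14, 3.14].

## Interface

Orientations are given as a rotation vector (axis times angle).
In Python, from plant import robot, read_camera, job gives the robot as it stands.
- The arm moves only by the shell command python3 -m inch 'ROWS' [FORCE]. ROWS is JSON, one flat list of numbers, 5 for each row, row after row: the shift along the world's x, y, z in mm, then the turn about the world's z in degrees, then the opening in per cent of the stroke, from 0 (shut) to 100 (fully open). In form: [dx, dy, dz, yaw, hand, dx, dy, dz, yaw, hand, ...]. A call has 1 to 10 rows; each row is the pose to reach, as a shift and turn from the pose commanded when the call began; what a row does not reach only later rows make up. A row lasts 1/12 s, in which the tool goes at most 41.7 mm and 7.16 degrees, less where a joint would pass 70% of its speed; a pose out of reach is approached as far as the arm can. A call with a gripper value outside its range is refused whole. The fingers move at their own pace and stop on an object; FORCE is the grip in N (left out, the last holds). Time passes only in rows, so rows that repeat a pose let the fingers close. It gives the time, the measured TCP pose, the force, the opening and the grip force at its end, in the units of the state.
- robot.read_state(): the state, without advancing time (a new reading comes with each control period).
- read_camera(name): name is "side" or "top" or "wrist"; returns a dict with "image" (384x512x3 uint8, blue, green, red), "K" (3x3 intrinsics, pixels), "extrinsics" (4x4, takes a point from world to camera coordinates); the wrist camera has in their place "mount" (4x4, takes a point from camera to tool coordinates, whose origin is the TCP and whose axes are the flange's). Camera axes: x right, y down, z forward; pixel columns grow to the right and rows downward; lengths in m; the calibration is good to about 2 mm. A picture is of the moment at which its call begins: read the wrist's pose just before it. There is no depth.
- job.close_job(): hands the job in; it is judged then, once.
The state is a dict: "t": time; "q": joint angles; "dq": joint speeds; "joint_torque": joint torques, N m; "tool_pos": TCP position; "orientation": TCP orientation; "force": force on the tool from outside, world axes, zero at the start; "wrist_torque": the same for the moment, N m; "opening": finger opening in m; "gripper_force": force on a finger pad.
Only numpy, scipy, OpenCV 4.12 (cv2) and the standard library are available. Lean on these libraries where they do the work, as an engineer would, in place of code of your own. Each camera call takes 0.05 s, during which the arm holds its last target. There are 200 camera calls.

## Working session

There is one attempt and no reset: what is moved stays moved. The work goes in short steps, Python scripts to look and compute and a shell command to move; the robot and the scene stay as the last step left them, time stands still between calls to the robot, and variables do not carry over. Pictures are saved under pics/ and viewed, at most 10 in all, crops included, and the job is handed in when it is done.

```bash
mkdir -p pics; cat > h.py <<'E'
import numpy as np, cv2
from plant import robot, read_camera, job
def ray(c,u,v):
    E=np.array(c["extrinsics"]);R=E[:3,:3];o=-R.T@E[:3,3]
    d=R.T@np.linalg.inv(c["K"])@np.array([u,v,1.]);return o,d
def onz(c,u,v,z):
    o,d=ray(c,u,v);return o+d*(z-o[2])/d[2]
def two(r1,r2):
    A=np.zeros((3,3));b=np.zeros(3);
    for o,d in (r1,r2):
        d=d/np.linalg.norm(d);P=np.eye(3)-np.outer(d,d);A+=P;b+=P@o
    p=np.linalg.solve(A,b)
    return p,[np.linalg.norm(np.cross(p-o,d/np.linalg.norm(d))) for o,d in (r1,r2)]
def proj(c,p):
    E=np.array(c["extrinsics"]);q=np.array(c["K"])@(E[:3,:3]@np.array(p)+E[:3,3]);return q[:2]/q[2]
E
python3 - <<'E'
from h import *
import pickle
s=robot.read_state();print(s["tool_pos"],s["orientation"],s["opening"],s["t"])
for n in("top","side"):
    c=read_camera(n);cv2.imwrite(f"pics/{n}0.png",c["image"]);pickle.dump(c,open(n+".pkl","wb"))
    o,d=ray(c,256,192);print(n,o,d)
E
```

```text
[0.25185411 0.54389696 0.18960142] [-6.75969400e-01 -3.06744021e+00  2.74714562e-03] 0.09319505641697186 0.0
top [0.38961704 0.01936893 1.24842336] [ 0.19412586  0.00246769 -0.98099704]
side [ 0.43516642 -0.73639391  0.94853572] [ 0.15968551  0.63509854 -0.75592318]
```

View pics/top0.png

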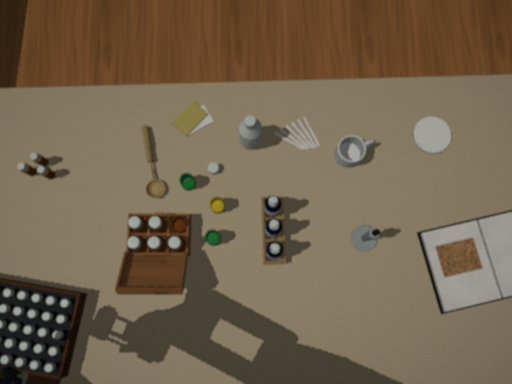

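View pics/side0.png

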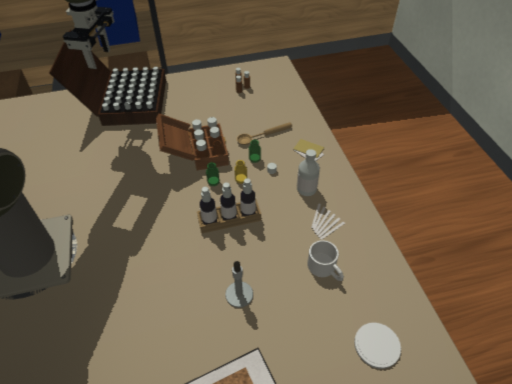

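The top view shows the dropper and stand at (365,237), the spray row at (273,205–250), and the case at (157,235). Its lid faces down-image, the −x side. In the side view the dropper is at (238,265–295).

Candidates for the open bottle in the top view:
- green (188,182)
- green (213,238)
- yellow (217,205)
- the amber uncapped one in the case at (180,226), which fits the description
- the capped amber group at bottom left, which is not it

I'll check this in one close crop.

```bash
python3 - <<'E'
from h import *
t=cv2.imread("pics/top0.png");s=cv2.imread("pics/side0.png")
def cr(im,u,v):
    # 66x50 crop x6 = 396x300
    return cv2.resize(im[v:v+50,u:u+66],(396,300),interpolation=cv2.INTER_CUBIC)
m=np.vstack([np.hstack([cr(t,140,205),cr(t,340,212)]),np.hstack([cr(s,180,115),cr(s,205,257)])])
cv2.imwrite("pics/m.png",m)
E
```

```text
(no output)
```

View pics/m.png

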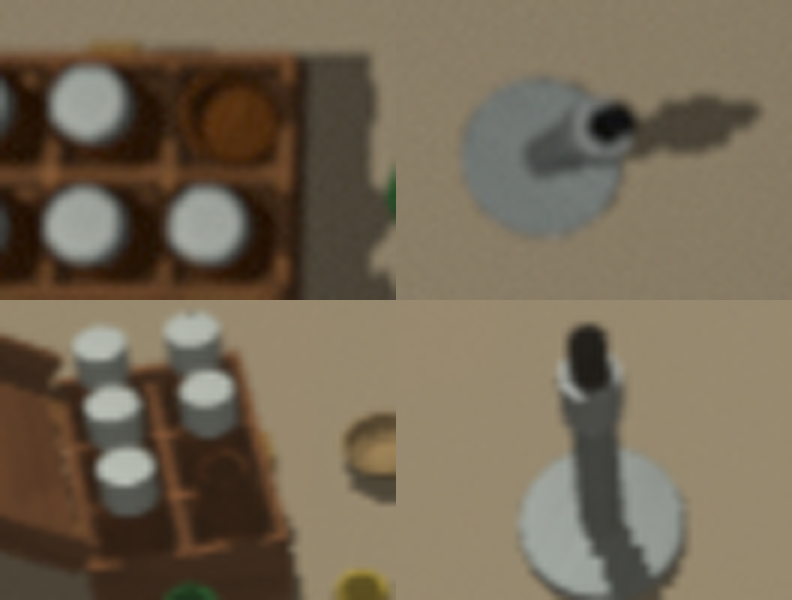

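The crop confirms an amber open neck with no cap at top (179.7,225.3) and side about (217.5,142.5). The bulb top is at top (375.7,232) and side (236.8,263), and the foot is at top (364.8,238.2) and side (239.5,294).

```bash
python3 - <<'E'
from h import *
import pickle
t=pickle.load(open("top.pkl","rb"));s=pickle.load(open("side.pkl","rb"))
def show(n,a,b,z): 
    p,e=two(ray(t,*a),ray(s,*b));print(n,p.round(4),np.round(e,4),"planes",onz(t,*a,z).round(4),onz(s,*b,z).round(4))
show("bulbtop",(375.5,232),(237,263),.147)
show("foot",(364.6,237.9),(239.3,293.8),.007)
show("mouth",(179.7,225.3),(217.3,142),.075)
show("spray0",(273.5,201.5),(247.5,182),.145)
show("spray1",(274,226),(227,186),.145)
show("spray2",(275,250),(206,190.5),.145)
w=read_camera("wrist");print(w["mount"],w["K"])
# foot ellipse via fit for both
E
```

```text
bulbtop [ 0.5105 -0.2475  0.142 ] [0.0025 0.0025] planes [ 0.5075 -0.2462  0.147 ] [ 0.5125 -0.2504  0.147 ]
foot [ 0.5101 -0.2511  0.0071] [0.0019 0.0019] planes [ 0.5082 -0.2511  0.007 ] [ 0.512  -0.2509  0.007 ]
mouth [0.549  0.2073 0.0889] [0.006 0.006] planes [0.5448 0.2095 0.075 ] [0.557  0.2234 0.075 ]
spray0 [ 0.5897 -0.0178  0.1388] [0.004 0.004] planes [ 0.5846 -0.0175  0.145 ] [ 0.5925 -0.0228  0.145 ]
spray1 [ 0.5342 -0.017   0.1381] [0.0054 0.0054] planes [ 0.5279 -0.0167  0.145 ] [ 0.5388 -0.0225  0.145 ]
spray2 [ 0.4794 -0.0173  0.1375] [0.0055 0.0055] planes [ 0.4734 -0.0171  0.145 ] [ 0.4845 -0.0235  0.145 ]
[[-4.84441738e-04 -9.69749621e-01 -2.44101288e-01  6.72525527e-02]
 [ 9.99999773e-01 -5.83997151e-04  3.35472987e-04  3.90622587e-04]
 [-4.67879258e-04 -2.44101070e-01  9.69749684e-01 -1.95445487e-01]
 [ 0.00000000e+00  0.00000000e+00  0.00000000e+00  1.00000000e+00]] [[316.92985001   0.         254.840607  ]
 [  0.         316.92985001 194.9460278 ]
 [  0.           0.           1.        ]]
```

```bash
python3 -m inch '[10,-15,20,0,100,30,-40,50,0,100,60,-70,70,0,100,90,-100,80,0,100,120,-130,80,0,100,150,-160,80,0,100,180,-190,80,0,100,210,-230,80,0,100,230,-260,80,0,100,240,-280,80,0,100]'; python3 -m inch '[10,-10,0,0,100,20,-30,0,0,100,30,-45,0,0,100,40,-55,0,0,100,40,-55,0,0,100,40,-55,0,0,100]'
cat >> h.py <<'E'
from scipy.spatial.transform import Rotation as Ro
def wrist():
    s=robot.read_state();c=read_camera("wrist")
    T=np.eye(4);T[:3,:3]=Ro.from_rotvec(s["orientation"]).as_matrix();T[:3,3]=s["tool_pos"]
    c["extrinsics"]=np.linalg.inv(T@np.array(c["mount"]));return c
E
cat > w.py <<'E'
from h import *;import sys,pickle
c=wrist();n=sys.argv[1];cv2.imwrite(f"pics/{n}.png",c["image"]);pickle.dump(c,open(n+".pkl","wb"))
print(robot.read_state()["tool_pos"],ray(c,256,192))
E
python3 w.py w1
```

```text
t: 0.98
tool_pos: [0.4935, 0.2621, 0.2701]
orientation: [-0.677, -3.068, 0.001]
force: [0.3, 0.7, 0.2]
opening: 0.0929
gripper_force: 0.0
t: 1.48
tool_pos: [0.5323, 0.2095, 0.2703]
orientation: [-0.677, -3.067, -0.0]
force: [-0.3, 0.3, -0.9]
opening: 0.0926
gripper_force: 0.0
[0.53189453 0.21008266 0.27034115] (array([0.47158619, 0.23818369, 0.46578148]), array([ 0.21414123, -0.09517058, -0.97220671]))
```

View pics/w1.png

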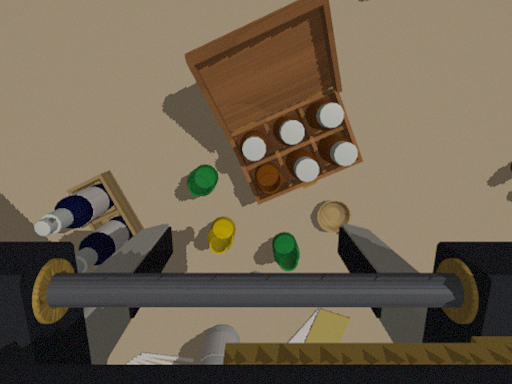

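The wrist view shows the case with five white caps and the amber open mouth at about (268,178). I'll take a second view for parallax.

```bash
python3 -m inch '[-10,-15,-10,0,100,-20,-40,-30,0,100,-30,-60,-45,0,100,-35,-70,-50,0,100,-35,-70,-50,0,100,-35,-70,-50,0,100]'; python3 w.py w2; python3 - <<'E'
from h import *;import pickle
A=pickle.load(open("w1.pkl","rb"));B=pickle.load(open("w2.pkl","rb"))
p=proj(B,(.546,.2115,.075));q=proj(A,(.546,.2115,.075));print(q,p)
o=[]
for im,(u,v) in((A["image"],q),(B["image"],p)):
    u=int(u)-25;v=int(v)-25;print(u,v)
    o.append(cv2.resize(im[v:v+50,u:u+50],(400,400),interpolation=cv2.INTER_CUBIC))
cv2.imwrite("pics/mm.png",np.clip(np.hstack(o)*1.6,0,255))
E
```

```text
t: 2.03
tool_pos: [0.4968, 0.1403, 0.2208]
orientation: [-0.676, -3.068, -0.001]
force: [-0.0, 1.0, 0.4]
opening: 0.0928
gripper_force: 0.0
[0.49736823 0.14060917 0.22141526] (array([0.43588853, 0.16877811, 0.41623769]), array([ 0.21505167, -0.0945938 , -0.97206203]))
[260.44865334 180.04296457] [331.34741142 191.52804095]
235 155
306 166[ WARN:0@0.203] global loadsave.cpp:1063 imwrite_ Unsupported depth image for selected encoder is fallbacked to CV_8U.
```

View pics/mm.png

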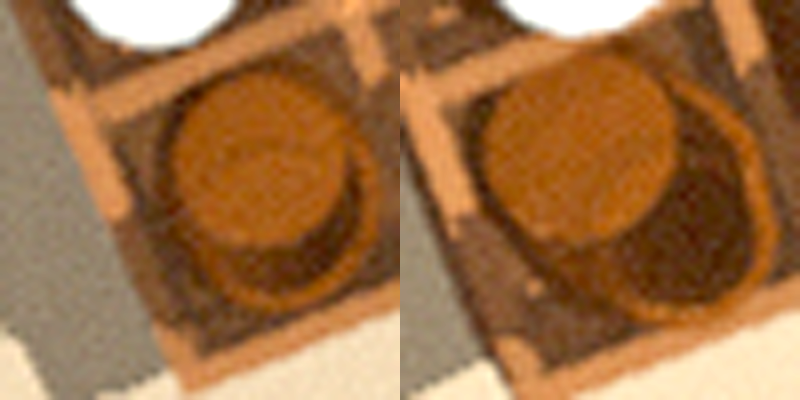

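```bash
python3 - <<'E'
from h import *;import pickle
A=pickle.load(open("w1.pkl","rb"));B=pickle.load(open("w2.pkl","rb"));t=pickle.load(open("top.pkl","rb"))
print("disc",two(ray(A,267.25,175),ray(B,328.5,184.1)))
print("ring",two(ray(A,270.6,181.9),ray(B,341,194.1)))
# caps of the vials for check of heights: white blobs
for c in (A,B):
    h=cv2.cvtColor(c["image"],cv2.COLOR_BGR2HSV);m=cv2.inRange(h,(0,0,170),(180,45,255))
    n,l,st,ce=cv2.connectedComponentsWithStats(m);print([(ce[i].round(1).tolist(),int(st[i,4])) for i in range(1,n) if st[i,4]>150 and st[i,4]<2500 and ce[i][1]<200])
for z in (.045,.075):
  for p in ((.546,.2115),): print(z,proj(A,(*p,z)),proj(B,(*p,z)),proj(t,(*p,z)))
E
```

```text
disc (array([0.55496629, 0.21939674, 0.0139314 ]), [np.float64(6.610679348385063e-05), np.float64(6.610679348413344e-05)])
ring (array([0.55552203, 0.22152835, 0.06730186]), [np.float64(0.00042423989144031184), np.float64(0.0004242398914403539)])
[([331.7, 114.6], 413), ([292.5, 131.5], 381), ([254.5, 147.5], 320), ([346.0, 153.0], 344), ([308.2, 167.9], 263)]
[([420.5, 117.7], 589), ([373.7, 137.3], 548), ([328.6, 156.2], 523), ([433.5, 162.2], 526), ([388.1, 180.5], 490)]
0.045 [260.059315   175.64364462] [325.46691104 185.68841541] [180.835517   226.37354467]
0.075 [260.44865334 180.04296457] [331.34741142 191.52804095] [178.86440547 224.8310909 ]
```

```bash
python3 - <<'E'
from h import *;import pickle
A=pickle.load(open("w1.pkl","rb"));B=pickle.load(open("w2.pkl","rb"))
print(two(ray(A,271.5,183),ray(B,341.1,194.5)),onz(A,271.5,183,.075),onz(B,341.1,194.5,.075))
a=[([331.7, 114.6], 413), ([292.5, 131.5], 381), ([254.5, 147.5], 320), ([346.0, 153.0], 344), ([308.2, 167.9], 263)]
b=[([420.5, 117.7], 589), ([373.7, 137.3], 548), ([328.6, 156.2], 523), ([433.5, 162.2], 526), ([388.1, 180.5], 490)]
for i,j in zip(a,b): print(two(ray(A,*i[0]),ray(B,*j[0]))[0].round(4))
E
```

```text
(array([0.55806595, 0.22200574, 0.06231451]), [np.float64(3.734074430147877e-05), np.float64(3.7340744301702755e-05)]) [0.55531619 0.22253479 0.075     ] [0.55371832 0.22007897 0.075     ]
[0.5082 0.3191 0.0886]
[0.5071 0.2706 0.0865]
[0.5057 0.2219 0.0847]
[0.557  0.3182 0.0878]
[0.556  0.2703 0.0846]
```

```bash
python3 -m inch '[0,-20,20,0,100,0,-55,45,0,100,0,-90,60,0,100,0,-125,60,0,100,0,-160,60,0,100,0,-195,60,0,100,0,-230,60,0,100,0,-265,60,0,100,0,-295,60,0,100,0,-315,60,0,100]'; python3 -m inch '[0,-10,0,0,100,-10,-25,0,0,100,-20,-35,0,0,100,-20,-35,0,0,100,-20,-35,0,0,100]'; python3 w.py w3;python3 -m inch '[10,0,0,0,100,30,-15,0,0,100,45,-30,0,0,100,50,-40,0,0,100,50,-40,0,0,100,50,-40,0,0,100]'; python3 w.py w4; python3 - <<'E'
from h import *
cv2.imwrite("pics/w34.png",np.hstack([cv2.imread("pics/w3.png")[:,100:],cv2.imread("pics/w4.png")[:,100:]])[:,:800] if 0 else cv2.resize(np.hstack([cv2.imread("pics/w3.png")[:260,120:520],cv2.imread("pics/w4.png")[:260,120:520]]),None,fx=1,fy=1))
E
```

```text
t: 2.92
tool_pos: [0.4981, -0.1776, 0.2817]
orientation: [0.676, 3.066, -0.001]
force: [0.3, 0.8, -0.9]
opening: 0.0931
gripper_force: 0.0
t: 3.33
tool_pos: [0.478, -0.2099, 0.2813]
orientation: [0.676, 3.067, 0.0]
force: [0.5, -0.1, 0.4]
opening: 0.0934
gripper_force: 0.0
[ 0.47810162 -0.20960899  0.2811968 ] (array([ 0.41686395, -0.18127351,  0.47668095]), array([ 0.21616559, -0.09517006, -0.97175866]))
t: 3.88
tool_pos: [0.5273, -0.2499, 0.2803]
orientation: [-0.675, -3.067, -0.001]
force: [0.3, 0.7, 0.2]
opening: 0.0931
gripper_force: 0.0
[ 0.52711978 -0.2496875   0.2805437 ] (array([ 0.46662913, -0.22142395,  0.4758093 ]), array([ 0.21425042, -0.09432837, -0.97226473]))
```

View pics/w34.png

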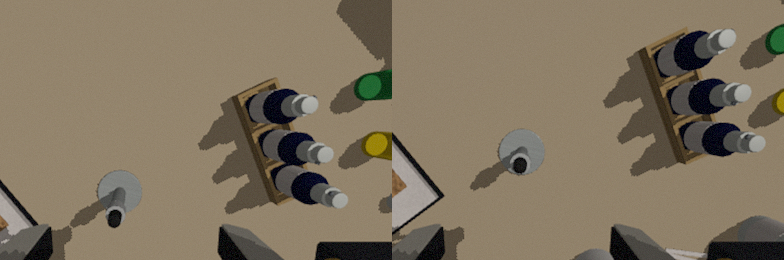

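The left view shows the foot at (239,190) and bulb at (234,217); the right view shows the foot at (250,151) and bulb at (248,165), in full-image pixels. I'll triangulate them.

```bash
python3 - <<'E'
from h import *;import pickle
A=pickle.load(open("w3.pkl","rb"));B=pickle.load(open("w4.pkl","rb"))
r=[]
for c,(u,v) in((A,(234,217)),(B,(248,165))):
    m=(c["image"].max(2)<45).astype(np.uint8)
    n,l,st,ce=cv2.connectedComponentsWithStats(m)
    k=[i for i in range(1,n) if np.hypot(*(ce[i]-(u,v)))<12 and st[i,4]>30]
    print([(ce[i].round(1),st[i]) for i in k]);r.append(ce[max(k,key=lambda i:st[i,4])])
print("bulb",two(ray(A,*r[0]),ray(B,*r[1])),"z.135:",onz(A,*r[0],.135),onz(B,*r[1],.135))
print("foot",two(ray(A,239.5,190.5),ray(B,250,151)),onz(A,239.5,190.5,.007),onz(B,250,151,.007))
for a,b in(((428,104),(455,40)),((443,154),(470,92)),((460,200),(484,143))): print("spray",two(ray(A,*a),ray(B,*b))[0].round(4))
E
```

```text
[(array([234.1, 218.2]), array([228, 210,  13,  18, 182], dtype=int32))]
[(array([247.5, 165. ]), array([241, 158,  14,  15, 163], dtype=int32))]
bulb (array([ 0.5108425 , -0.25048367,  0.13273671]), [np.float64(5.415085585752887e-05), np.float64(5.4150855857475665e-05)]) z.135: [ 0.51019    -0.25006987  0.135     ] [ 0.51058478 -0.25025023  0.135     ]
foot (array([ 0.5100277 , -0.24953758,  0.00137859]), [np.float64(0.00046440370429012454), np.float64(0.0004644037042902768)]) [ 0.50863125 -0.24908215  0.007     ] [ 0.50980741 -0.24885201  0.007     ]
spray [ 0.4835 -0.0125  0.1352]
spray [ 0.5348 -0.0207  0.1495]
spray [ 0.5921 -0.0167  0.144 ]
```

```bash
python3 -m inch '[-10,0,-10,0,100,-17,0,-30,0,100,-17,0,-55,0,100,-17,0,-85,0,100,-17,0,-115,0,100,-17,0,-140,0,100,-17,0,-160,0,100,-17,0,-177,0,100,-17,0,-187,0,100,-17,0,-191,0,100]'; python3 -m inch '[0,0,0,0,100,0,0,0,0,70,0,0,0,0,50,0,0,0,0,40,0,0,0,0,35,0,0,0,0,30,0,0,0,0,25,0,0,0,0,20,0,0,0,0,15,0,0,0,0,10]' 15;python3 -m inch '[0,0,0,0,10,0,0,0,0,10,0,0,0,0,10,0,0,0,0,10,0,0,0,0,10]'
```

```text
t: 4.77
tool_pos: [0.509, -0.2493, 0.0881]
orientation: [-0.675, -3.066, -0.001]
force: [-0.7, -0.7, -0.1]
opening: 0.0927
gripper_force: 0.0
t: 5.6
tool_pos: [0.5101, -0.2505, 0.0896]
orientation: [-0.676, -3.068, -0.0]
force: [0.0, 0.3, -0.1]
opening: 0.0375
gripper_force: 0.0
t: 6.02
tool_pos: [0.5102, -0.2505, 0.0896]
orientation: [-0.676, -3.068, 0.0]
force: [1.3, 0.4, 0.8]
opening: 0.0229
gripper_force: 15.0
```

The collar is gripped: opening 23 mm at 15 N. I'll lift straight up.

```bash
python3 -m inch '[0,0,4,0,10,0,0,14,0,10,0,0,28,0,10,0,0,44,0,10,0,0,60,0,10,0,0,76,0,10,0,0,92,0,10,0,0,108,0,10,0,0,122,0,10,0,0,134,0,10]';python3 -m inch '[0,0,10,0,10,0,0,20,0,10,0,0,28,0,10,0,0,33,0,10,0,0,35,0,10,0,0,35,0,10,0,0,35,0,10]'; python3 - <<'E'
from h import *;import pickle
o=[]
for n in("top","side"):
    c=read_camera(n);pickle.dump(c,open(n+"L.pkl","wb"))
    u,v=proj(c,(.51,-.25,.26)).astype(int);print(n,u,v,[proj(c,(.51,-.25,z)).round(1) for z in (.175,.312)])
    v=min(v,329);o.append(cv2.resize(c["image"][v-30:v+55,u-40:u+40],(400,425),interpolation=cv2.INTER_CUBIC))
cv2.imwrite("pics/lift.png",np.hstack(o))
E
```

```text
t: 6.85
tool_pos: [0.5106, -0.2508, 0.2261]
orientation: [0.676, 3.066, -0.001]
force: [0.0, -0.6, 0.0]
opening: 0.023
gripper_force: 15.0
t: 7.43
tool_pos: [0.51, -0.2504, 0.258]
orientation: [-0.676, -3.067, -0.0]
force: [-0.4, 0.5, 0.2]
opening: 0.0231
gripper_force: 15.0
top 390 224 [array([380.1, 229.4]), array([397.2, 221. ])]
side 233 232 [array([235.3, 256.2]), array([232. , 216.9])]
```

View pics/lift.png

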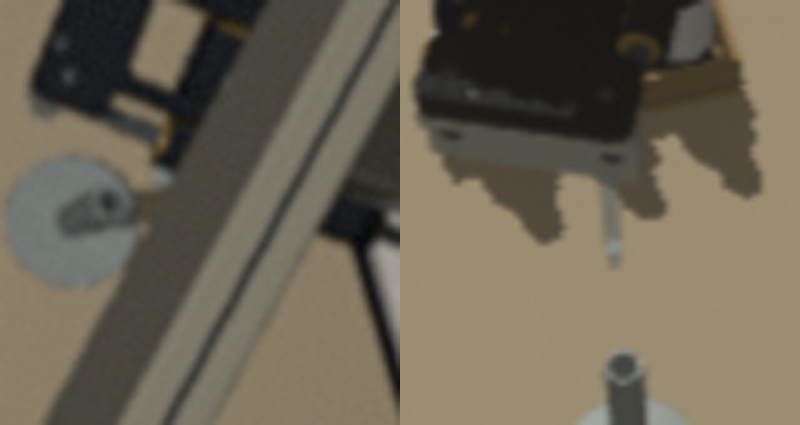

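The side view shows the tip at (235.8,255), and the prediction for z=0.175 is (235.3,256.2), so the dropper is upright, clear of the stand and on the TCP axis. Now I'll carry it across.

```bash
python3 -m inch '[0,5,0,0,10,0,15,0,0,10,0,30,0,0,10,0,50,0,0,10,2,70,0,0,10,4,90,0,0,10,6,110,0,0,10,8,130,0,0,10,10,150,0,0,10,12,170,0,0,10]'; python3 -m inch '[2,20,0,0,10,4,40,0,0,10,6,60,0,0,10,8,80,0,0,10,10,100,0,0,10,12,120,0,0,10,14,140,0,0,10,16,160,0,0,10,18,180,0,0,10,20,200,0,0,10]'; python3 -m inch '[2,20,0,0,10,5,40,0,0,10,8,60,0,0,10,11,78,0,0,10,13,90,0,0,10,13,98,0,0,10,13,101,0,0,10,13,101,-5,0,10,13,101,-15,0,10,13,101,-25,0,10]'; python3 -m inch '[0,0,-10,0,10,0,0,-20,0,10,0,0,-28,0,10,0,0,-33,0,10,0,0,-35,0,10,0,0,-35,0,10,0,0,-35,0,10,0,0,-35,0,10]'
python3 - <<'E'
from h import *;import pickle
o=[]
for n,w in(("top",40),("side",40),):
    c=read_camera(n);pickle.dump(c,open(n+"M.pkl","wb"))
    u,v=proj(c,(.555,.221,.09)).astype(int);print(n,u-32,v-38,[proj(c,(.5547,.2212,z)).round(1) for z in (.075,.118)])
    o.append(cv2.resize(c["image"][v-38:v+22,u-32:u+32],(400,375),interpolation=cv2.INTER_CUBIC))
cv2.imwrite("pics/hov.png",np.hstack(o))
E
```

```text
t: 8.37
tool_pos: [0.5219, -0.0781, 0.2587]
orientation: [0.675, 3.068, 0.001]
force: [1.0, 0.4, -0.7]
opening: 0.0232
gripper_force: 15.0
t: 9.2
tool_pos: [0.5413, 0.1218, 0.2587]
orientation: [0.675, 3.068, 0.001]
force: [0.0, 0.7, 0.1]
opening: 0.0228
gripper_force: 15.0
t: 10.03
tool_pos: [0.5553, 0.2197, 0.2329]
orientation: [0.677, 3.067, -0.0]
force: [-0.3, 0.2, -1.1]
opening: 0.0227
gripper_force: 15.0
t: 10.7
tool_pos: [0.5556, 0.2206, 0.1994]
orientation: [0.676, 3.067, 0.001]
force: [0.8, -1.0, -0.4]
opening: 0.0231
gripper_force: 15.0
top 141 182 [array([174.9, 221.4]), array([171.7, 218.9])]
side 184 100 [array([216.7, 142.6]), array([215.6, 131.9])]
```

View pics/hov.png

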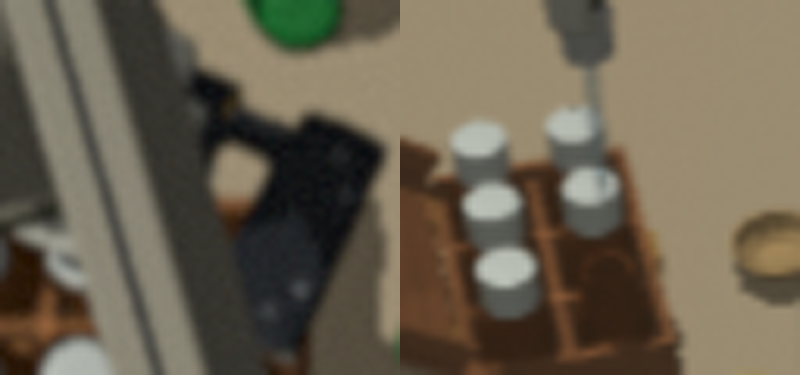

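The side view shows the tip at (216.5,130.4) and the rim centre at about (217.6,142.4). Both sit 0.9 px right of prediction, so their relative alignment holds. I'll lower it to the hover height.

```bash
python3 -m inch '[0,0,-4,0,10,0,0,-10,0,10,0,0,-17,0,10,0,0,-24,0,10,0,0,-30,0,10,0,0,-33,0,10,0,0,-34,0,10,0,0,-34,0,10,0,0,-34,0,10,0,0,-34,0,10]'
python3 - <<'E'
from h import *;import pickle
w=wrist();s=read_camera("side");p=robot.read_state()["tool_pos"];print(p)
o=[]
for c in(w,s):
    q=proj(c,(.5547,.2212,.075));u,v=q.astype(int);u-=32;v-=38
    print(u,v,q.round(1),proj(c,(p[0],p[1],.0855)).round(1),"px per 5mm",proj(c,(.5597,.2212,.075))-q,proj(c,(.5547,.2262,.075))-q)
    u=max(u,0);v=max(v,0);im=c["image"][v:v+60,u:u+64];o.append(cv2.resize(im,(400,375),interpolation=cv2.INTER_CUBIC))
cv2.imwrite("pics/fin.png",np.clip(np.hstack(o)*1.4,0,255).astype(np.uint8))
E
```

```text
t: 11.63
tool_pos: [0.5555, 0.2206, 0.1652]
orientation: [0.676, 3.067, 0.001]
force: [-0.8, 0.2, -0.1]
opening: 0.0224
gripper_force: 15.0
[0.55546666 0.22050893 0.16512976]
222 151 [254.5 189. ] [254.2 192.7] px per 5mm [2.26706754 4.75917712] [ 4.91235447 -2.22077724]
184 104 [216.7 142.6] [216.7 140.1] px per 5mm [ 1.61143358 -0.29371367] [-0.31731874 -1.07169134]
```

View pics/fin.png

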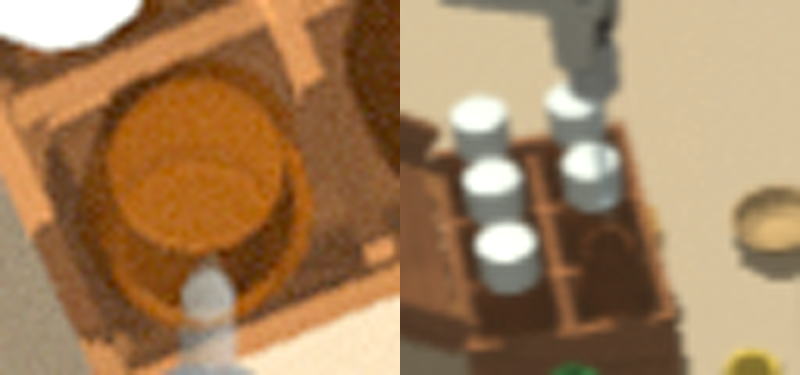

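The wrist view shows the tip at (255.1,192.6), predicted (254.2,192.7), and the rim centre at about (255.6,188.8), predicted (254.5,189.0). That leaves the alignment within about 1–2 mm and the tip about 1 cm above the rim, so I'm handing it in.

```bash
python3 -c "
from plant import job
print(job.close_job())"
```

```text
the job is handed in; nothing more can be done
None
```

The job is handed in with no verdict returned: the dropper is still held upright and motionless, its tip about 1 cm above the open bottle's mouth and, by my camera measurements, within about 2 mm of its centre.

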